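# Unlatch the roller cover of a sheet feeder

## Robot

A 6-joint arm with a two-finger parallel gripper is mounted at the origin on the work surface. World frame = base frame: x ahead of the robot, y to its left, z up, the work surface at z = 0. Lengths are in mm, angles in degrees, forces in N, time in s.
With the tool pointing down it reaches from about 300 to 850 mm from the base axis. Payload 4.2 kg.
Tool frame: the origin (TCP) lies between the finger pads; the fingertips stand 8 mm ahead of it and the grasp point (between the pads) lies 11 mm behind it; x points along the fingers, y is the direction in which the jaws open and shut, and the axes are right-handed (so a half turn about x gives the same grasp; the last joint's range is limited). The gripper opens to 91 mm and grips with 3 to 60 N. Pads are 32 mm wide; open, the fingers measure 118 mm over their backs; the gripper's body (76 mm by 178 mm) begins 60 mm behind the grasp point.
Start: joints at [-76.891, 18.312, 89.639, -0, 72.044, -1.146], TCP at [141.591, -557.31, 221.976] pointing down, gripper open.
Joint ranges: [-177.97, 177.97], [-48.28, 115.42], [12.27, 149.76], [-77.06, 257.06], [2.81, 150.46], [-146.56, 146.56]. Speed limits (degrees/s): [147.25, 147.25, 180, 180, 180, 180].

## Interface

Orientations are given as [roll, pitch, yaw] about the fixed x, y, z axes, in that order (R = Rz(yaw) Ry(pitch) Rx(roll)).
In Python, from workcell import env gives the robot as it stands.
- The arm moves only by the tool arm_command, never from a script. Its arguments are lists of equal length, an entry for each row: "slide": the shift along the tool's x, y, z in cm, a list of three; "turn": the turn, a rotation vector about the tool's x, y, z in rad, a list of three; "grip": the closure in counts, from 0 (fully open) to 255 (shut). A call has 1 to 20 rows; each row is the pose to reach, as a shift and turn from the pose commanded when the call began, along the tool's axes at that moment; what a row does not reach only later rows make up. A row lasts 1/12 s, in which the tool goes at most 41.7 mm and 7.16 degrees, less where a joint would pass 70% of its speed; a pose out of reach is approached as far as the arm can. A call with a gripper value outside its range is refused whole. The fingers move at their own pace and stop on an object; "newtons" is the grip in N (left out, the last holds). Time passes only in rows, so rows that repeat a pose let the fingers close. It gives the time, the measured TCP pose, the force and the opening at its end, in the units of the state.
- env.state(): the state, without advancing time (a new reading comes with each control period).
- env.grab_frame(name): name is "side" or "top" or "wrist"; returns (picture, depth): 384x512x3 uint8, red, green, blue; 384x512 float32, mm along the optical axis (not along the pixel's ray), 0 where there is no reading.
- env.calibration(name): a dict with "K" (3x3 intrinsics, pixels), "k1" (the pictures are not rectified: a ray, as slopes to the right and down, at radius r is drawn at 1 + k1 r^2 times it, then the intrinsics apply), "camera_from_world" (4x4, takes a point from world to camera coordinates); the wrist camera has in their place "T_tool_cam" (4x4, takes a point from camera to tool coordinates, whose origin is the TCP and whose axes are the tool frame's). Camera axes: x right, y up, looking along -z (the intrinsics and any distortion apply to the point x, -y, -z); pixel columns grow to the right and rows downward; lengths in mm; the calibration is good to about 2 mm. A picture is of the moment at which its call begins: read the wrist's pose just before it. calibration takes no time and is no camera call.
- env.job_done(): hands the job in, once; it reports no verdict.
Trained networks look in the newest picture that a camera, given by its name, has taken for a name from the list of things; names that differ only in an ending like _2 or _b are one class to them, and where a whole thing is asked for, a point or a joint stands for the part that bears it (a point fixed in the world has none). Each returns a list of dicts, best first, with "p" (0 to 1); they miss things now and then, are a little off and sometimes report something else, mostly with a low value. They report only what shows in the picture. A call takes as long as a camera call. They do not tell look-alikes from the thing itself.
- env.search_frame(camera, label): "point" ([x, y, z] in mm, in world coordinates, good to about 4 mm: the middle of the surface that is visible of it).
The state is a dict: "time_s": time; "qpos": joint angles; "qvel": joint speeds; "effort": joint torques, N m; "ee_pos": TCP position; "ee_rot": TCP orientation; "force": force on the tool from outside, world axes, zero at the start; "torque": the same for the moment, N m; "gripper_width": finger opening in mm.
Only numpy, scipy, OpenCV 4.12 (cv2) and the standard library are available. Lean on these libraries where they do the work, as an engineer would, in place of code of your own. Each camera call takes 0.05 s, during which the arm holds its last target.

## Task

The rollers of the sheet feeder need cleaning: press the snap tab fully in with a fingertip, then push the released cover by its ridge off its seat, clear of the side rails, so that it lies flat in the feeder's open tray. Only press and push, do not pick the cover up, and leave the other things where they are.

Things in the scene. Friction and masses are not known exactly. Their poses are not given: they have to be found in the camera images.
- feeder: Fixed beige sheet feeder 380 (x) x 300 (y) x 104 mm. Origin: centre of underside; x = direction the cover slides off (about away from the robot), z up. A channel 112 mm wide runs along x in its top: deck at z 90 mm, flat shoulders beside it at 100. x -132 to -30 mm: the seat, with side rails whose lips (top at 104, in to y +-44) hold the cover down; then the snap tab; then the open tray to the end wall at x 175.
- seat_end (a point): End of the rails, on the deck's centre line: 30 mm to the -x side of the feeder's origin, 90 mm up. The cover is off its seat when its rear edge is past this point; the tray beyond is level with the seat and 205 mm long from here to its end wall.
- cover: Loose grey plate 96 (along the slide) x 100 x 8 mm, about 80 g, in the seat. Origin: centre of its underside, on the deck; x along the slide. A push ridge stands across its middle: 8 mm thick along x, 60 wide along y, its top 22 mm above the origin (14 above the plate). The plate's middle rides 3 mm over the deck to clear the pressed tab; the standing tab blocks it completely.
- ridge_top (a point): Middle of the top of the cover's push ridge, 22 mm above the cover's underside.
- tab_top (a point): Centre of the top face of the snap tab, a grey grooved rectangle 36 (x) x 40 (y) mm, 4 mm beyond the seated cover's far edge, on the centre line, 10 mm to the -x side of the feeder's origin. It stands 9 mm proud of the deck at the start and moves straight down when pressed.
- snap_tab (a joint): How far the snap tab is pressed in, m: 0 standing proud, 0.009 fully in (flush with the deck, at its stop). Pressing takes about 4 to 6 N; it stays where it is left, it does not spring back. The cover passes over it from about 0.006 on; press it fully in.
- spare_roller: Bystander, to be left alone: spare rubber roller standing upright on the feeder's left shoulder, 26 mm across, 42 mm tall. Origin: centre of its underside.
- clip_box: Bystander, to be left alone: cardboard clip box, 45 x 60 x 22 mm, on the feeder's right shoulder. Origin: centre of its underside.
- stamp: Bystander, to be left alone: rubber stamp with a round wooden handle, 51 mm tall, on the feeder's right shoulder near the robot. Origin: centre of its underside.
- stapler: Bystander, to be left alone: black stapler, 140 x 36 x 57 mm, on the counter. Origin: centre of its underside.
- tape_roll: Bystander, to be left alone: roll of tape lying flat, 90 mm across, 24 mm high. Origin: centre of its underside.
- glue: Bystander, to be left alone: white glue jar, 34 mm across, 95 mm tall. Origin: centre of its underside.
- pen_cup: Bystander, to be left alone: dark steel pen cup, 76 mm across, 100 mm tall. Origin: centre of its underside.
- notepad: Bystander, to be left alone: paper pad, 150 x 105 x 15 mm. Origin: centre of its underside.
Not all that is in view belongs to the job. Leave any blue or red look-alike of the cover alone.

How it is judged:
By the outcome, as a careful person would: the job done as asked, in the order asked, and still so for the second after the job is handed in, with the robot touching nothing.
It also fails if it takes over 42 s, if anything falls off the work surface, if the arm or the gripper's body presses on something with over 40 N, if the wrist force passes 120 N, or if a joint passes its speed limit or range.

## Working session

There is one attempt and no reset: what is moved stays moved. The work goes in short steps, Python scripts to look and compute and a tool call to move; the robot and the scene stay as the last step left them, time stands still between calls to the robot, and variables do not carry over. Pictures are saved under pics/ and viewed, and the job is handed in when it is done.

Besides the shell and the picture viewer there is one more tool, called after "Call:" by a JSON object that holds its "name" and its "arguments". arm_command: Moves the arm, as the interface text tells. Its arguments: {"type":"object","properties":{"slide":{"type":"array","items":{"type":"array","items":{"type":"number"}}},"turn":{"type":"array","items":{"type":"array","items":{"type":"number"}}},"grip":{"type":"array","items":{"type":"number"}},"newtons":{"type":"number"}},"required":["slide","turn","grip"]}

```bash
mkdir -p pics; ls; cat > h.py <<'E'
from workcell import env
import numpy as np, cv2
def save(n,img,s=1.5): cv2.imwrite(f'pics/{n}.png',cv2.resize(img[:,:,::-1],None,fx=s,fy=s,interpolation=cv2.INTER_CUBIC))
def world(cam,u,v,dep):
    c=env.calibration(cam);K=np.array(c['K']);k=c['k1']
    p=cv2.undistortPoints(np.array([[[u,v]]],float),K,np.array([k,0,0,0.]))[0,0]
    X=np.array([p[0]*dep,-p[1]*dep,-dep,1])
    return (np.linalg.inv(np.array(c['camera_from_world']))@X)[:3]
E
python3 - <<'E'
from h import *
print(env.state())
for n in ('top','side'):
    im,d=env.grab_frame(n); save(n+'1',im); np.savez('pics/'+n+'1.npz',im=im,d=d)
    for l in ('cover','tab_top','ridge_top','feeder','spare_roller','stamp','clip_box'):
        print(n,l,[(np.round(r['point']),round(r['p'],2)) for r in env.search_frame(n,l)])
E
```

```text
pics
{'time_s': 0.0, 'qpos': array([-7.68905745e+01,  1.83508763e+01,  8.97067520e+01, -6.90818982e-04,
        7.20420774e+01, -1.14567993e+00]), 'qvel': array([ 0.05989371, -0.05709542,  0.02928598,  0.09273243, -0.01028764,
       -0.16595135]), 'effort': array([ 1.00928919e-03, -4.12458694e+01, -2.31974423e+01,  7.29937828e-02,
        4.58069961e-02, -1.31979191e-04]), 'ee_pos': array([ 141.47690757, -556.8217356 ,  221.12557736]), 'ee_rot': array([-90.76825993,  89.90029212, 103.48705904]), 'force': array([-0.15229751,  0.32072244,  0.21076758]), 'torque': array([ 0.00296911,  0.06051471, -0.01187061]), 'gripper_width': 91.16936220877348}
top cover [(array([509.,  14.,  97.]), 0.98), (array([274., 281.,   9.]), 0.78), (array([600., -31., 106.]), 0.44)]
top tab_top [(array([576., -20.,  95.]), 0.53)]
top ridge_top [(array([508., 317.,   8.]), 0.97), (array([268., 280.,  12.]), 0.91), (array([513.,  13., 100.]), 0.9)]
top feeder [(array([599., -29., 103.]), 0.61)]
top spare_roller [(array([697.,  50., 132.]), 0.62)]
top stamp [(array([458., -76., 113.]), 0.43)]
top clip_box [(array([ 555., -130.,  121.]), 0.76), (array([512.,  16., 100.]), 0.65)]
side cover [(array([507.,  21.,  93.]), 0.93), (array([274., 284.,  11.]), 0.9), (array([506., 328.,   7.]), 0.6)]
side tab_top [(array([578.,  -6.,  97.]), 0.69)]
side ridge_top [(array([269., 288.,   8.]), 0.98), (array([509.,  18.,  96.]), 0.95), (array([508., 327.,  11.]), 0.95)]
side feeder [(array([567.,  57.,  98.]), 0.98)]
side spare_roller [(array([577.,  -5.,  98.]), 0.4)]
side stamp [(array([456., -71., 117.]), 0.72), (array([579.,  -3.,  99.]), 0.22), (array([ 554., -114.,  124.]), 0.22)]
side clip_box [(array([ 553., -111.,  121.]), 0.53)]
```

View pics/top1.png

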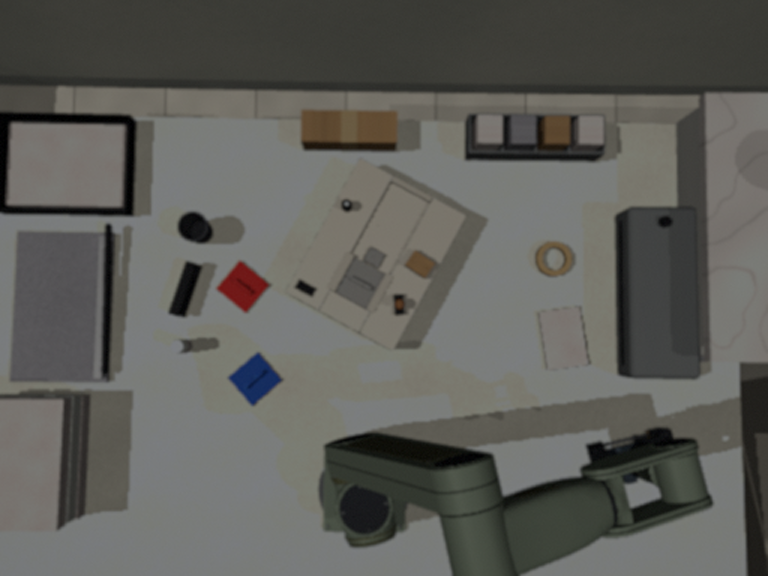

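View pics/side1.png

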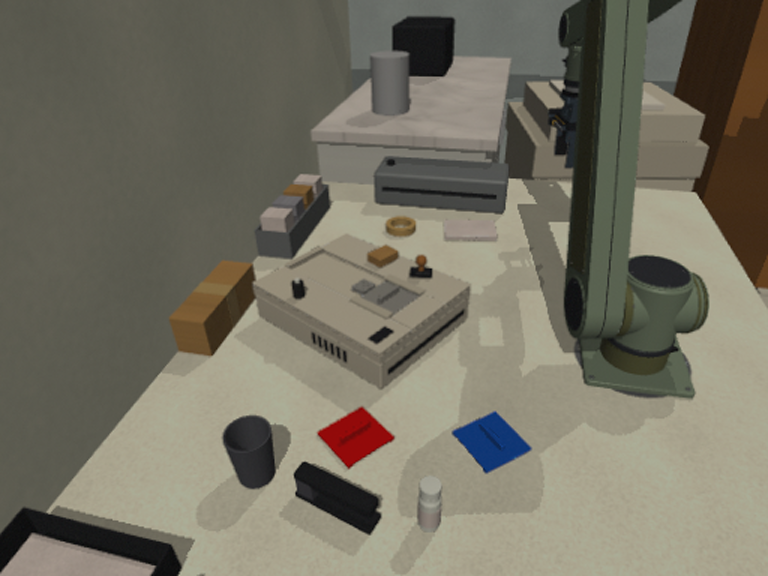

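Top view (768 px wide): the grey cover in the feeder is at (360,283) and the tab at (374,257). There are three cover-like things: grey in the feeder (360,283), red (243,286) and blue (255,379), both on the counter. The grey one is meant, since it sits in the seat next to the tab. I'll check it in a crop and fit the yaw.

```bash
python3 - <<'E'
from h import *
z=np.load('pics/top1.npz'); im=z['im'];d=z['d']
save('crop1',im[95:240,175:330],5)
# world map
H,W=d.shape
c=env.calibration('top');K=np.array(c['K'])
uv=np.stack(np.meshgrid(np.arange(W),np.arange(H)),-1).reshape(-1,1,2).astype(float)
p=cv2.undistortPoints(uv,K,np.array([c['k1'],0,0,0.]))[:,0]
dd=d.reshape(-1)
X=np.stack([p[:,0]*dd,-p[:,1]*dd,-dd,np.ones_like(dd)],1)@np.linalg.inv(np.array(c['camera_from_world'])).T
X=X[:,:3].reshape(H,W,3)
m=(X[...,2]>80)&(X[...,2]<115)&(d>0)&(X[...,0]>330)&(X[...,0]<850)&(abs(X[...,1])<300)
n,l,st,ce=cv2.connectedComponentsWithStats(m.astype(np.uint8))
i=1+st[1:,4].argmax(); P=X[l==i]
print(cv2.minAreaRect(P[:,:2].astype(np.float32)), len(P), np.percentile(P[:,2],[5,25,50,75,95]))
E
```

```text
((585.1639404296875, -23.722930908203125), (303.5762634277344, 383.15545654296875), 61.97732925415039) 8040 [ 86.33730737  93.67364533  98.0026865  101.63983222 106.76679599]
```

View pics/crop1.png

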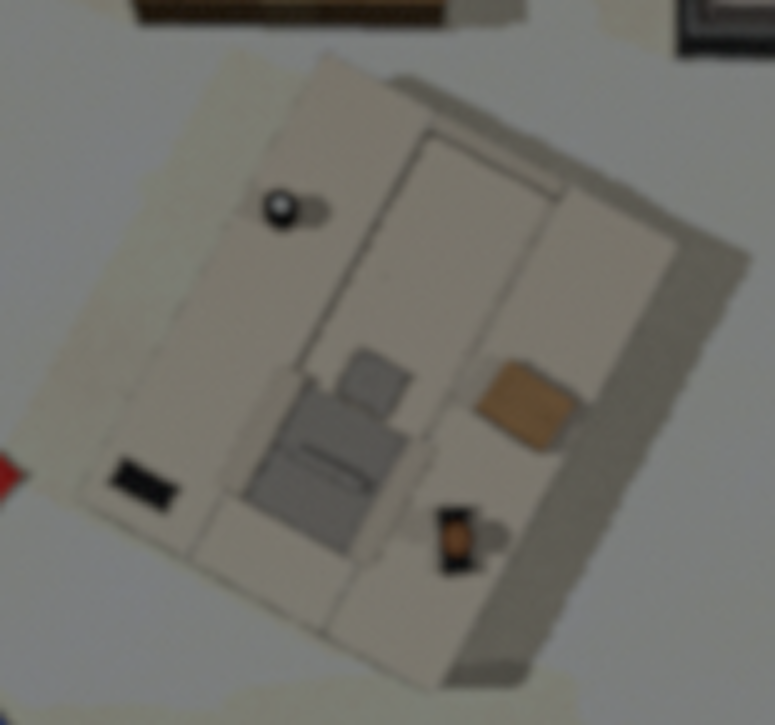

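Crop confirms it: the grey cover with its ridge sits in the seat between the rails at crop px (335,465), with the square tab at (374,383). The fit gives yaw −28° and origin (585,−24), so the tab should be at (576,−19) and the ridge at (513,15). Both agree with the networks. Next I compute the hover move.

```bash
cat >> h.py <<'E'
from scipy.spatial.transform import Rotation as R
YAW=-28.0
def ax():
    a=np.deg2rad(YAW); return np.array([np.cos(a),np.sin(a),0]),np.array([-np.sin(a),np.cos(a),0])
def curR():
    return R.from_euler('xyz',env.state()['ee_rot'],degrees=True)
def target(p,sgn=None):
    s=env.state(); Rc=curR(); ex,ey=ax()
    out=[]
    for sg in (1,-1):
        x=np.array([0,0,-1.]);y=sg*ey;zz=np.cross(x,y)
        Rt=R.from_matrix(np.stack([x,y,zz],1)); rv=(Rc.inv()*Rt).as_rotvec()
        out.append((sg,rv,np.rad2deg(np.linalg.norm(rv))))
    sl=Rc.inv().apply(np.array(p)-s['ee_pos'])/10
    print('pos',s['ee_pos'].round(1),'rot',s['ee_rot'].round(2),'q',s['qpos'].round(1),'F',s['force'].round(2),'w',round(s['gripper_width'],1),'t',s['time_s'])
    print('slide',sl.round(2)); 
    for o in out: print('turn',o[0],o[1].round(3),o[2].round(1))
E
python3 - <<'E'
from h import *
print(curR().as_matrix().round(3)); target([576,-19,215])
print(np.array(env.calibration('wrist')['T_tool_cam']).round(2))
E
```

```text
[[ 0.     0.246 -0.969]
 [-0.    -0.969 -0.246]
 [-1.     0.     0.   ]]
pos [ 141.6 -557.3  222. ] rot [ 88.8   89.99 -76.94] q [-76.9  18.3  89.6  -0.   72.   -1.1] F [ 0.27  0.08 -1.07] w 91.3 t 0.8
slide [  0.69 -41.48 -55.36]
turn 1 [-2.404  0.    -0.   ] 137.7
turn -1 [ 0.737 -0.    -0.   ] 42.3
[[  -0.      0.29   -0.96 -162.89]
 [   1.      0.      0.      0.21]
 [   0.     -0.96   -0.29  -83.91]
 [   0.      0.      0.      1.  ]]
```

Call:
{"name": "arm_command", "arguments": {"slide": [[0.7,-41.5,-55.4],[0.7,-41.5,-55.4],[0.7,-41.5,-55.4],[0.7,-41.5,-55.4],[0.7,-41.5,-55.4],[0.7,-41.5,-55.4],[0.7,-41.5,-55.4],[0.7,-41.5,-55.4],[0.7,-41.5,-55.4],[0.7,-41.5,-55.4],[0.7,-41.5,-55.4],[0.7,-41.5,-55.4],[0.7,-41.5,-55.4],[0.7,-41.5,-55.4],[0.7,-41.5,-55.4],[0.7,-41.5,-55.4],[0.7,-41.5,-55.4],[0.7,-41.5,-55.4],[0.7,-41.5,-55.4],[0.7,-41.5,-55.4]], "turn": [[0.737,0,0],[0.737,0,0],[0.737,0,0],[0.737,0,0],[0.737,0,0],[0.737,0,0],[0.737,0,0],[0.737,0,0],[0.737,0,0],[0.737,0,0],[0.737,0,0],[0.737,0,0],[0.737,0,0],[0.737,0,0],[0.737,0,0],[0.737,0,0],[0.737,0,0],[0.737,0,0],[0.737,0,0],[0.737,0,0]], "grip": [255,255,255,255,255,255,255,255,255,255,255,255,255,255,255,255,255,255,255,255]}}

```text
time_s: 2.47
ee_pos: [575.8, -18.9, 214.6]
ee_rot: [53.3, 89.9, -154.6]
force: [0.5, 1.0, 0.5]
gripper_width: 0.6
```

```bash
python3 - <<'E'
from h import *
s=env.state(); im,d=env.grab_frame('wrist'); save('wrist1',im); np.savez('pics/w1.npz',im=im,d=d,pos=s['ee_pos'],rot=s['ee_rot'])
for l in ('tab_top','ridge_top','cover'):
    print(l,[(np.round(r['point'],1),round(r['p'],2)) for r in env.search_frame('wrist',l)])
target([576,-19,110])
E
```

```text
tab_top [(array([580. , -17. , 100.6]), 0.73)]
ridge_top [(array([545.9,  10.3, 101.7]), 0.81), (array([505.1, 304.2,   6.9]), 0.79)]
cover [(array([545.3,  10.7,  93.4]), 0.62), (array([505.7, 307.1,  10.3]), 0.57), (array([628.6, -44.9, 103.6]), 0.33)]
pos [575.7 -19.9 215.2] rot [148.88  89.98 -59.2 ] q [ -3.1  18.6  90.1  -0.   71.2 115. ] F [ 0.08  1.07 -0.65] w 0.1 t 2.6667
slide [ 1.052e+01 -1.000e-01  1.000e-02]
turn 1 [ 3.14 -0.    0.  ] 179.9
turn -1 [-0.001 -0.    -0.   ] 0.1
```

View pics/wrist1.png

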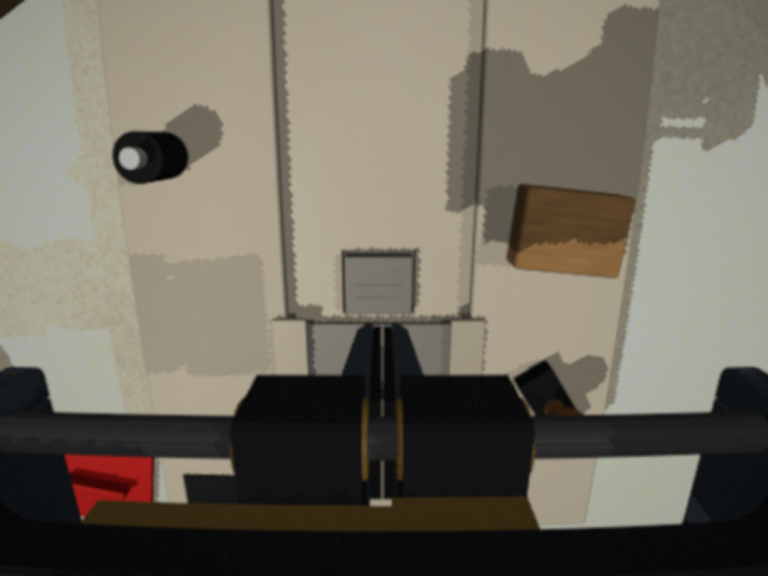

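The wrist view shows the tab's top face with corners at about (343,254), (415,254), (413,313) and (344,313). The fingers hang behind it over the cover edge, and the channel runs parallel to the image columns.

```bash
cat >> h.py <<'E'
def wpix(f,u,v,z=None):
    w=np.load(f); c=env.calibration('wrist');K=np.array(c['K'])
    p=cv2.undistortPoints(np.array([[[u,v]]],float),K,np.array([c['k1'],0,0,0.]))[0,0]
    T=np.array(c['T_tool_cam']); Rt=R.from_euler('xyz',w['rot'],degrees=True).as_matrix()
    o=Rt@T[:3,3]+w['pos']; r=Rt@T[:3,:3]@np.array([p[0],-p[1],-1.])
    if z is None: t=w['d'][int(round(v)),int(round(u))]
    else: t=(z-o[2])/r[2]
    return o+t*r
def feed(P,O=(585.2,-23.7)):
    ex,ey=ax(); q=np.array(P)-[*O,0]; return np.array([q@ex,q@ey,q[2]])
E
python3 - <<'E'
from h import *
f='pics/w1.npz'
for n,u,v,z in [('tab a',343,254,99),('tab b',415,254,99),('tab c',413,313,99),('tab d',344,313,99),('ctr',379,283,None),('edgeL near',288,310,90),('L far',280,30,100),('R near',472,310,90),('R far',486,30,100),('cover edge',381,321,98),('tray',380,150,None),('shoulder',220,300,None)]:
    P=wpix(f,u/1.5,v/1.5,z); print(n,P.round(1),feed(P).round(1))
E
```

```text
tab a [604.3  -7.7  99. ] [ 9.3 23.1 99. ]
tab b [584.5 -44.9  99. ] [  9.3 -19.1  99. ]
tab c [552.3 -27.3  99. ] [-27.4 -18.6  99. ]
tab d [572.    9.7  99. ] [-27.4  23.3  99. ]
ctr [650.3 -57.3 377.4] [ 73.3   0.9 377.4]
edgeL near [587.7  42.   90. ] [-28.7  59.2  90. ]
L far [725.3 -37.3 100. ] [130.   53.8 100. ]
R near [533.5 -59.9  90. ] [-28.6 -56.2  90. ]
R far [ 674.7 -132.6  100. ] [130.2 -54.1 100. ]
cover edge [556.5  -7.5  98. ] [-32.9   0.8  98. ]
tray [646.  -54.4  90.5] [68.1  1.4 90.5]
shoulder [614.7  71.8 100.1] [-18.8  98.2 100.1]
```

Call:
{"name": "arm_command", "arguments": {"slide": [[3,-0.18,-0.13],[6,-0.18,-0.13],[8.5,-0.18,-0.13],[9.5,-0.18,-0.13],[10,-0.18,-0.13],[10.2,-0.18,-0.13],[10.4,-0.18,-0.13],[10.6,-0.18,-0.13],[10.8,-0.18,-0.13],[10.9,-0.18,-0.13],[11.0,-0.18,-0.13],[11.1,-0.18,-0.13],[11.2,-0.18,-0.13],[11.2,-0.18,-0.13]], "turn": [[0,0,0],[0,0,0],[0,0,0],[0,0,0],[0,0,0],[0,0,0],[0,0,0],[0,0,0],[0,0,0],[0,0,0],[0,0,0],[0,0,0],[0,0,0],[0,0,0]], "grip": [255,255,255,255,255,255,255,255,255,255,255,255,255,255]}}

```text
time_s: 3.83
ee_pos: [579.0, -17.7, 103.3]
ee_rot: [-160.1, 89.9, -8.1]
force: [0.7, -1.6, 3.4]
gripper_width: 0.4
```

Call:
{"name": "arm_command", "arguments": {"slide": [[0.1,0,0],[0.2,0,0],[0.3,0,0],[0.4,0,0],[0.4,0,0],[0.4,0,0]], "turn": [[0,0,0],[0,0,0],[0,0,0],[0,0,0],[0,0,0],[0,0,0]], "grip": [255,255,255,255,255,255]}}

```text
time_s: 4.33
ee_pos: [578.6, -17.7, 98.8]
ee_rot: [-156.8, 90.0, -4.8]
force: [2.5, -0.8, 3.4]
gripper_width: 0.5
```

Call:
{"name": "arm_command", "arguments": {"slide": [[0.1,0,0],[0.1,0,0],[0.2,0,0],[0.2,0,0]], "turn": [[0,0,0],[0,0,0],[0,0,0],[0,0,0]], "grip": [255,255,255,255]}}

```text
time_s: 4.67
ee_pos: [578.6, -17.7, 98.2]
ee_rot: [-158.0, 89.9, -6.0]
force: [0.3, -0.2, 10.0]
gripper_width: 0.6
```

Call:
{"name": "arm_command", "arguments": {"slide": [[0.1,0,0],[0.1,0,0],[0.1,0,0]], "turn": [[0,0,0],[0,0,0],[0,0,0]], "grip": [255,255,255]}}

```text
time_s: 4.92
ee_pos: [578.6, -17.7, 98.1]
ee_rot: [-157.3, 89.9, -5.3]
force: [-2.0, 0.1, 16.4]
gripper_width: 0.5
```

The force climbs to 16 N with no further travel and the fingertip is at z 90.1, so the tab is on its stop, flush with the deck. Now I lift, go back behind the ridge and open the fingers about 30 mm for a two-point push.

Call:
{"name": "arm_command", "arguments": {"slide": [[-3,0,0],[-6,0,0],[-9,0,2],[-10,0,5],[-10,0,8],[-10,0,10.6],[-10,0,10.6],[-10,0,10.6],[-10,0,10.6]], "turn": [[0,0,0],[0,0,0],[0,0,0],[0,0,0],[0,0,0],[0,0,0],[0,0,0],[0,0,0],[0,0,0]], "grip": [255,255,255,171,171,171,171,171,171]}}

```text
time_s: 5.67
ee_pos: [484.5, 32.0, 195.5]
ee_rot: [41.1, 89.9, -166.9]
force: [0.3, -1.2, 0.4]
gripper_width: 29.9
```

```bash
python3 - <<'E'
from h import *
s=env.state(); im,d=env.grab_frame('wrist'); save('wrist2',im); np.savez('pics/w2.npz',im=im,d=d,pos=s['ee_pos'],rot=s['ee_rot'])
for l in ('tab_top','ridge_top','cover'):
    print(l,[(np.round(r['point'],1),round(r['p'],2)) for r in env.search_frame('wrist',l)])
target([578,-18,190]); print(feed(s['ee_pos']))
E
```

```text
tab_top [(array([518.3,  12.4,  98.2]), 0.69), (array([579.5, -19.1,  88.7]), 0.59)]
ridge_top [(array([517.2,  14.1,  99.8]), 0.96), (array([515.6, 299.2,   5.7]), 0.83)]
cover [(array([519.4, 300.8,   9.4]), 0.78), (array([515.2,  16.4,  95.2]), 0.66)]
pos [485.3  31.7 195.5] rot [  40.99   89.95 -167.02] q [  2.4  11.5 103.2  -0.   65.4 120.4] F [0.91 0.46 0.34] w 29.9 t 5.8667
slide [  0.54   0.03 -10.52]
turn 1 [ 3.141e+00 -1.000e-03 -1.000e-03] 180.0
turn -1 [-0.     0.001 -0.001] 0.0
[-115.04232754    1.8697113   195.45244107]
```

View pics/wrist2.png

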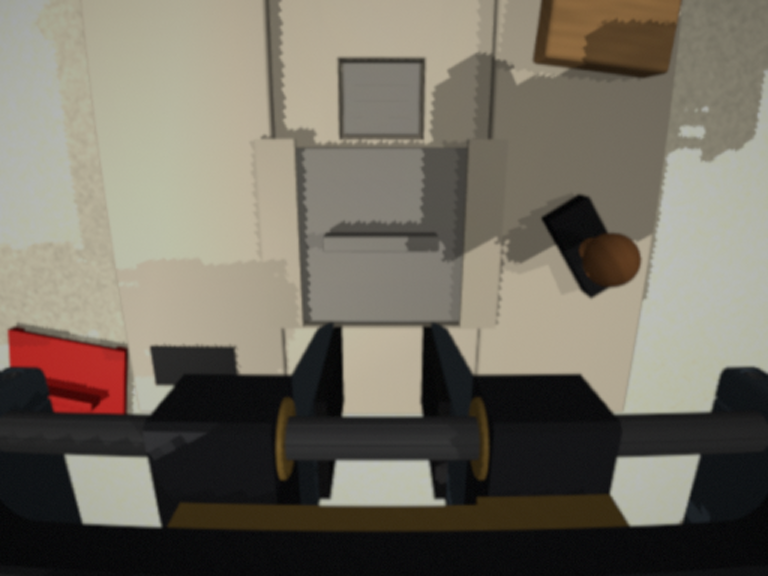

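The wrist view shows the tab flush in its pocket at (381,98) and the cover still seated. The ridge spans (323–438, 235–250) and the cover's rear edge is at y≈323.

```bash
python3 - <<'E'
from h import *
f='pics/w2.npz'
for n,u,v,z in [('tab a',340,60,90),('tab b',424,60,90),('tab c',423,136,90),('tab d',340,136,90),('tabdepth',380,98,None),('deckdepth',450,40,None),('ridgeL',323,243,112),('ridgeR',438,243,112),('rfar',381,235,112),('rnear',381,250,112),('ridge d',360,243,None),('plate d',380,290,None),('rear L',303,323,98),('rear R',461,323,98),('front',381,148,98),('raillip L',297,230,104),('raillip R',467,230,104)]:
    P=wpix(f,u/1.5,v/1.5,z); print(n,P.round(1),feed(P).round(1))
E
```

```text
tab a [604.4  -6.9  90. ] [ 9.  23.8 90. ]
tab b [584.2 -44.8  90. ] [  9.  -19.1  90. ]
tab c [550.7 -27.3  90. ] [-28.7 -19.4  90. ]
tab d [571.3  11.5  90. ] [-28.8  24.6  90. ]
tabdepth [578.2 -16.2  90.7] [-9.7  3.4 90.7]
deckdepth [586.6 -60.7  90.9] [ 18.6 -32.1  90.9]
ridgeL [528.2  43.7 112. ] [-82.   32.7 112. ]
ridgeR [500.4  -8.6 112. ] [-82.  -26.5 112. ]
rfar [517.8  15.4 112. ] [-77.8   2.9 112. ]
rnear [510.9  19.1 112. ] [-85.7   2.9 112. ]
ridge d [519.3  26.8 112.3] [-81.9  13.7 112.3]
plate d [488.3  31.7  98. ] [-111.6    3.4   98. ]
rear L [491.5  79.9  98. ] [-131.4   47.5   98. ]
rear R [4.49e+02 1.00e-01 9.80e+01] [-131.4  -42.9   98. ]
front [555.8  -4.8  98. ] [-34.9   2.9  98. ]
raillip L [539.7  54.  104. ] [-76.6  47.2 104. ]
raillip R [497.6 -25.3 104. ] [-76.6 -42.6 104. ]
```

Call:
{"name": "arm_command", "arguments": {"slide": [[3,0,0],[6,0,0],[7.5,0,0],[8.2,-0.05,0],[8.45,-0.05,0],[8.45,-0.05,0],[8.45,-0.05,-0.5],[8.45,-0.05,-0.9],[8.45,-0.05,-1.3],[8.45,-0.05,-1.7],[8.45,-0.05,-2.1],[8.45,-0.05,-2.5],[8.45,-0.05,-3.0],[8.45,-0.05,-3.0]], "turn": [[0,0,0],[0,0,0],[0,0,0],[0,0,0],[0,0,0],[0,0,0],[0,0,0],[0,0,0],[0,0,0],[0,0,0],[0,0,0],[0,0,0],[0,0,0],[0,0,0]], "grip": [171,171,171,171,171,171,171,171,171,171,171,171,171,171]}}

```text
time_s: 7.03
ee_pos: [512.6, 17.9, 111.5]
ee_rot: [-165.6, 89.9, -13.6]
force: [0.1, 0.5, -0.6]
gripper_width: 30.1
```

```bash
python3 - <<'E'
from h import *
s=env.state(); im,d=env.grab_frame('wrist'); save('wrist3',im); print(feed(s['ee_pos']),s['force'],s['gripper_width'],s['time_s'])
E
```

```text
[-83.60522684   2.68943426 111.50267558] [ 0.14661676  0.52574895 -0.59451361] 30.116427939070967 7.0333
```

View pics/wrist3.png

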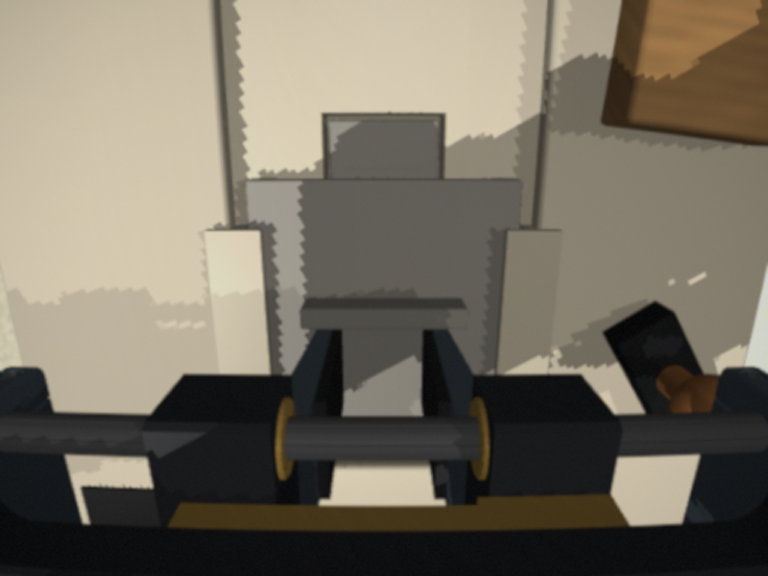

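The cover is sliding straight over the pressed tab: its front edge is at y≈180 and the ridge is square against both fingertips. I keep pushing.

Call:
{"name": "arm_command", "arguments": {"slide": [[0,0,-0.7],[0,0,-1.4],[0,0,-2.1],[0,0,-2.8],[0,0,-3.5],[0,0,-4.2],[0,0,-4.9],[0,0,-5.6],[0,0,-6.3],[0,0,-7.0],[0,0,-7.7],[0,0,-8.4],[0,0,-9.1],[0,0,-9.8],[0,0,-10.5],[0,0,-11.2],[0,0,-11.8],[0,0,-12.2],[0,0,-12.5],[0,0,-12.6]], "turn": [[0,0,0],[0,0,0],[0,0,0],[0,0,0],[0,0,0],[0,0,0],[0,0,0],[0,0,0],[0,0,0],[0,0,0],[0,0,0],[0,0,0],[0,0,0],[0,0,0],[0,0,0],[0,0,0],[0,0,0],[0,0,0],[0,0,0],[0,0,0]], "grip": [171,171,171,171,171,171,171,171,171,171,171,171,171,171,171,171,171,171,171,171]}}

```text
time_s: 8.75
ee_pos: [623.1, -40.9, 111.4]
ee_rot: [162.4, 90.0, -45.6]
force: [0.5, 0.9, 1.2]
gripper_width: 30.2
```

```bash
python3 - <<'E'
from h import *
s=env.state(); im,d=env.grab_frame('wrist'); save('wrist4',im); print(feed(s['ee_pos']),s['force'],s['gripper_width'],s['time_s'])
E
```

```text
[ 41.59175487   2.59333247 111.36219077] [0.50787987 0.9119459  1.21345507] 30.20829260881452 8.75
```

View pics/wrist4.png

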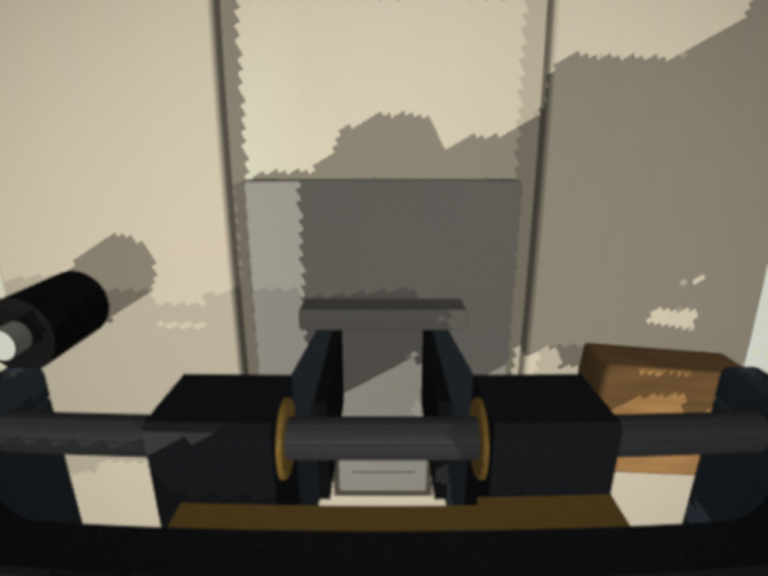

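Call:
{"name": "arm_command", "arguments": {"slide": [[0,0,0.5],[0,0,1.2],[-1,0,1.5],[-4,0,1.5],[-7.5,0,2],[-11,0,5],[-12,0,8],[-12,0,11],[-12,0,13],[-12,0,13],[-12,0,13]], "turn": [[0,0,0],[0,0,0],[0,0,0],[0,0,0],[0,0,0],[0,0,0],[0,0,0],[0,0,0],[0,0,0],[0,0,0],[0,0,0]], "grip": [171,171,171,171,171,171,171,171,171,171,171]}}

```text
time_s: 9.72
ee_pos: [507.3, 20.7, 232.7]
ee_rot: [-159.4, 89.9, -7.3]
force: [0.3, -0.5, 0.1]
gripper_width: 29.9
```

```bash
python3 - <<'E'
from h import *
s=env.state(); im,d=env.grab_frame('wrist'); save('wrist5',im); np.savez('pics/w5.npz',im=im,d=d,pos=s['ee_pos'],rot=s['ee_rot'])
im,d=env.grab_frame('side'); save('side5',im)
print(s['ee_pos'],s['force'])
for l in ('tab_top','ridge_top','cover','spare_roller','clip_box','stamp'):
    print(l,[(np.round(r['point'],1),feed(r['point']).round(),round(r['p'],2)) for r in env.search_frame('side',l)])
E
```

```text
[507.33427741  20.73317604 232.70283389] [ 0.26266696 -0.48672406  0.13505024]
tab_top [(array([546.1,  56.9,  96.5]), array([-72.,  53.,  96.]), 0.44)]
ridge_top [(array([507.7, 328.2,   8.6]), array([-234.,  274.,    9.]), 0.77), (array([270.7, 287. ,  10.1]), array([-424.,  127.,   10.]), 0.68)]
cover [(array([640.6, -40.5,  93.9]), array([57., 11., 94.]), 0.97), (array([506.2, 330.9,   7.6]), array([-236.,  276.,    8.]), 0.97), (array([273.7, 285.8,   7.4]), array([-420.,  127.,    7.]), 0.97), (array([543.5,  55. ,  96.6]), array([-74.,  50.,  97.]), 0.72)]
spare_roller []
clip_box [(array([ 554.6, -109.3,  120.8]), array([ 13., -90., 121.]), 0.47)]
stamp []
```

View pics/wrist5.png

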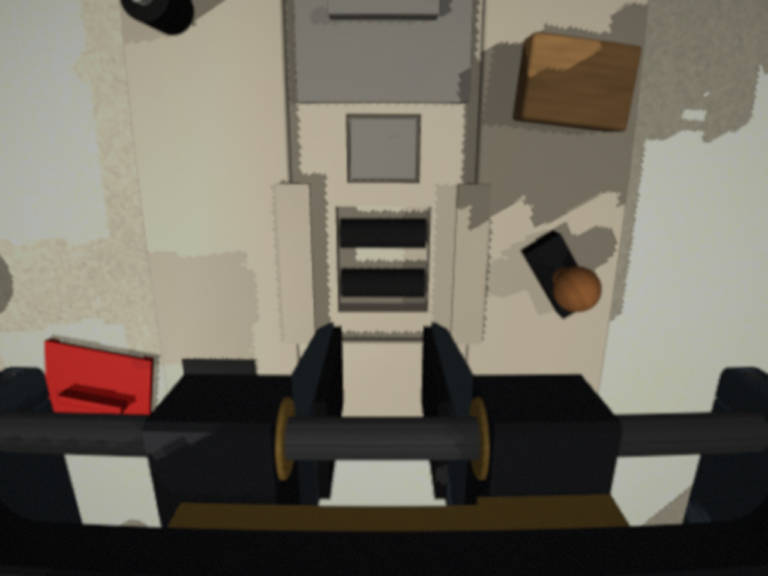

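View pics/side5.png

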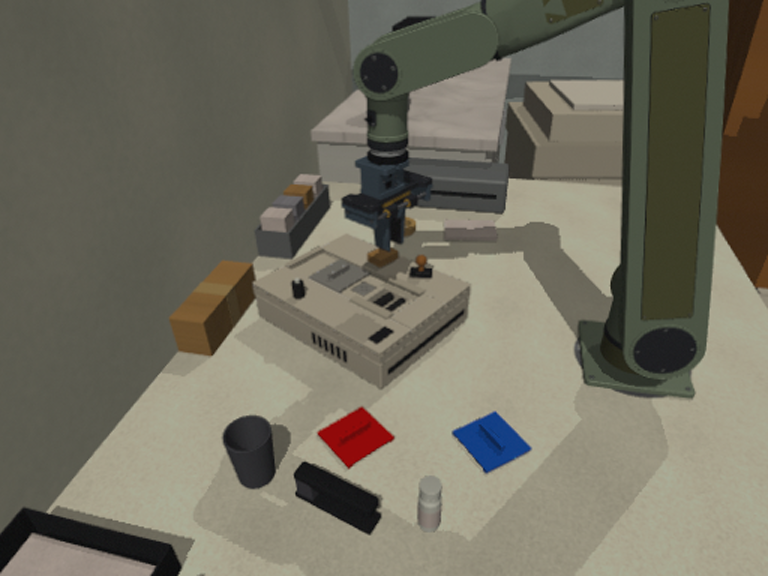

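The rollers are exposed. The cover's rear edge (y≈102) is past the tab, and the bystanders are unmoved. Last check: the rear edge position and whether the cover lies flat.

```bash
python3 - <<'E'
from h import *
f='pics/w5.npz'
for n,u,v,z in [('rear L',300,102,98),('rear R',466,102,98),('pl L',310,85,None),('pl R',445,85,None),('pl fwd',380,40,None),('tab',383,150,None),('deck',320,130,None)]:
    print(n,feed(wpix(f,u/1.5,v/1.5,z)).round(1))
print(env.state()['force'].round(1)); env.job_done()
E
```

```text
rear L [16.6 51.  98. ]
rear R [ 16.7 -45.2  98. ]
pl L [25.8 44.8 98.2]
pl R [ 25.9 -32.7  98.2]
pl fwd [49.9  4.6 98.1]
tab [-10.8   2.8  91.5]
deck [ 1.  40.7 90.3]
[0.7 0.1 0.1]
the job is handed in; nothing more can be done
```

The snap tab is pressed fully in and the cover has been pushed off its seat; it now lies flat in the open tray. I handed the job in at about 10 s with the arm raised and touching nothing.

- **Tab:** I pressed it with the closed fingertips until it stopped. The force rose to about 16 N with no more travel and the tips were at z 90.1. Depth then put it flush with the deck to about 1 mm.
- **Cover:** I pushed it about 148 mm by its ridge, using two fingertips.
    - Its rear edge is square, at feeder x of about +17 mm. That is some 47 mm past the end of the rails and clear of the tab.
    - The plate's top measures 98.1–98.2 mm at three points, so it lies flat on the deck.
- **Other things:** In the last pictures the roller, clip box, stamp, the red and blue look-alikes and the rest stand where they did. The final network search on the side picture missed the roller and stamp, so I confirmed those two by eye.
- **Disagreement:** The wrist camera put the feeder's centre line about 2–3 mm to the left of the top-camera fit. I followed the wrist view.

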